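# Float the rocking arm of a casting machine level

### The arm

A 6-joint arm with a two-finger parallel gripper is mounted at the origin on the work surface. World frame = base frame: x ahead of the robot, y to its left, z up, the work surface at z = 0. Lengths are in mm, angles in degrees, forces in N, time in s.
With the tool pointing down it reaches from about 350 to 850 mm from the base axis. Payload 8.1 kg.
Tool frame: the origin (TCP) lies midway between the tips of the shut fingers; the grasp point (between the pads) lies 19 mm behind it; z points along the fingers, y is the line along which they close (so a half turn about z gives the same grasp; the last joint's range is limited). The gripper opens to 85 mm and grips with 20 to 120 N. Pads are 22 mm wide; open, the fingers measure 114 mm over their backs; the gripper's body (76 mm by 85 mm) begins 54 mm behind the grasp point. The pads swing forward as they close: fully open they stand 13 mm farther back than shut.
Start: joints at [-79.607, 7.471, 85.268, -0, 87.261, -4.893], TCP at [158.208, -578.771, 231.292] pointing down, gripper open.
Joint ranges: [-169.43, 169.43], [-51.17, 129.36], [1.28, 143.12], [-76.62, 256.62], [0, 156.53], [-152.29, 152.29]. Speed limits (degrees/s): [136.94, 136.94, 159.86, 180, 180, 180].

### API

Orientations are given as [roll, pitch, yaw] about the fixed x, y, z axes, in that order (R = Rz(yaw) Ry(pitch) Rx(roll)).
In Python, from bench import sensors, optics, r gives the robot as it stands.
- The arm moves only by the tool apply_moves, never from a script. Its argument "targets" is a list of rows, each a list of 7 numbers: the shift along the tool's x, y, z in mm, then the turn, a rotation vector about the tool's x, y, z in rad, then the closure, from 0 (fully open) to 1 (shut). In form: [[x, y, z, wx, wy, wz, claw], ...]. A call has 1 to 20 rows; each row shifts and turns the commanded pose from where the row before left it, along the tool's axes as they then stand; what a row does not reach is not made up. A row lasts 1/8 s, in which the tool goes at most 62.5 mm and 10.7 degrees, less where a joint would pass 70% of its speed; a pose out of reach is approached as far as the arm can. A call is refused whole if a number of a shift passes 62.5 or a number of a turn 0.188, either way. A call with a gripper value outside its range is refused whole. The fingers move at their own pace and stop on an object; "force" is the grip in N (left out, the last holds). Time passes only in rows, so rows that do not move let the fingers close. It gives the time, the measured TCP pose, the force, the opening and the grip force at its end, in the units of the state.
- sensors.sense(): the state, without advancing time (a new reading comes with each control period).
- optics.snapshot(name): name is "scene" or "top" or "wrist"; returns the picture (400x640x3 uint8, red, green, blue); there is no depth.
- optics.get_calibration(name): a dict with "camera_matrix" (3x3 intrinsics, pixels), "pose" (4x4, takes a point from camera to world coordinates). Camera axes: x right, y down, z forward; pixel columns grow to the right and rows downward; lengths in mm; the calibration is good to about 2 mm. A picture is of the moment at which its call begins: read the wrist's pose just before it. get_calibration takes no time and is no camera call; for the wrist camera it gives the pose at the moment of the call.
- r.hand_in(): hands the job in; it is judged then, once.
The state is a dict: "time": time; "joint_pos": joint angles; "qd": joint speeds; "joint_efforts": joint torques, N m; "tool_pos": TCP position; "tcp_rot": TCP orientation; "ft_force": force on the tool from outside, world axes, zero at the start; "wrist_torque": the same for the moment, N m; "finger_gap": finger opening in mm; "grip_force": force on a finger pad.
Only numpy, scipy, OpenCV 4.12 (cv2) and the standard library are available. Lean on these libraries where they do the work, as an engineer would, in place of code of your own. Each camera call takes 0.05 s, during which the arm holds its last target. There are 200 camera calls.

### The job

Check the balance of the casting machine's rocking arm: working it only through the black grip of its spring crank and never touching the arm itself, ease the arm off the stop it leans on and keep it afloat level, pointer between the two long marks of the scale, for five seconds without a break. The arm is top-heavy and tips either way, so keep correcting and never let it swing over towards the far stop; then lower it gently back onto the stop it came from, without letting it drop, and let go. Leave the jar, the brush and the stone slab where they are.

Things in the scene. Friction and masses are not known exactly. Their poses are not given: they have to be found in the camera images.
- machine: Casting machine's stand, bolted down at a new place and yaw each time; origin under its base's centre. Grey base 190 (x) by 260 (y) by 20 mm; two dark cheeks at x = -34 and 34 mm, 16 thick, 36 wide, up to z = 180; white scale plate 150 wide at x = 45 mm, z 20 to 105; rubber-topped stop posts under the arm at y = -90 and 90 mm. Its -x side, with the handle, faces the robot.
- pivot (a point): Pivot centre of the rocking arm, fixed to the stand, 165 mm above the bench. x: along the pivot shaft from the handle's side (-x) to the scale's side (+x); y: along the level arm towards the steel flask; z: up.
- rocker (a joint): Tilt of the rocking arm, rad, about the pivot's x axis: 0 level, positive lifts the flask (+y) end. Stops at -0.35 and 0.35; starts at rest at -0.35. Nominal about the pivot: inertia 0.081 kg m2; top-heavy, so gravity adds +0.34 N m per rad of tilt (varies 15 %), plus a hidden constant moment up to 0.06 N m either way; friction 0.002 N m; damping 0.008 N m s. Alone it tips in 0.48 s.
- pointer (a point): Tip of the arm's dark pointer, which hangs 98 mm down from the pivot axis in front of the white scale plate and swings with the arm. Scale marks every 0.1 rad (10 mm); the two long marks are at -0.1 and +0.1 rad.
- handle (a joint): Angle p of the spring crank relative to the arm, rad, same sense as rocker; 0: stem square to the arm, upwards. Stops at -1.4 and 1.4. Its torsion spring, 0.20 N m per rad, is the only link: it pushes the arm with +0.20 p N m (damping 0.012 N m s). With the grip held still the arm is still unstable, time constant 0.75 s. Unheld it droops about 0.12 rad from 0.
- grip (a point): Centre of the crank's black grip: a round sleeve, diameter 32, 50 mm long along the pivot's x, turning freely on its pin at the end of a 10 mm stem (at x = -70 mm). With a = rocker + handle it lies at (-105, -130 sin a, 130 cos a) mm in the pivot's axes, so moving it to -y pushes the flask end up. Pinch it from above, fingers closing along the pivot's y. Crank mass 45 g.
- bar: The rocking arm, not to be touched; origin at the pivot, axes as the pivot's when level. Aluminium bar 400 long (y), 36 wide, 22 high, centred 9 mm above the pivot. It carries a brass nut in the middle (diameter 42, top 76 mm above the pivot), a steel flask at +y (diameter 58, 90 long) and dark disc weights at -y (diameter 64), each 1 kg, centred 190 mm out.
- jar: Amber jar, 68 mm diameter, 85 mm high, a bystander; origin under its centre.
- brush: Bench brush lying flat, a bystander; origin at its underside, x along it.
- slab: Flat stone slab, 100 by 75 by 18 mm, a bystander; origin under its centre.

How it is judged:
By the outcome, as a careful person would: the job done as asked, in the order asked, and still so for the second after the job is handed in, with the robot touching nothing.
It also fails if it takes over 72 s, if anything falls off the work surface, if the arm or the gripper's body presses on something with over 40 N, if the wrist force passes 120 N, or if a joint passes its speed limit or range.

## Working session

There is one attempt and no reset: what is moved stays moved. The work goes in short steps, Python scripts to look and compute and a tool call to move; the robot and the scene stay as the last step left them, time stands still between calls to the robot, and variables do not carry over. Pictures are saved under pics/ and viewed, at most 10 in all, crops included, and the job is handed in when it is done.

Besides the shell and the picture viewer there is one more tool, called after "Call:" in YAML: its name, and indented under it one key for each argument. apply_moves: Moves the arm, as the interface text tells. Its arguments: {"type":"object","properties":{"targets":{"type":"array"},"force":{"type":"number"}},"required":["targets"]}

```bash
ls; mkdir -p pics
python3 - <<'E'
from bench import sensors, optics, r
import cv2
for n in ["scene","top"]:
    im=optics.snapshot(n); cv2.imwrite(f"pics/{n}0.png",im[:,:,::-1])
    c=optics.get_calibration(n); print(n,c)
print(sensors.sense())
E
```

```text
pics
scene {'camera_matrix': array([[369.06439086,   0.        , 320.08827618],
       [  0.        , 369.06439086, 194.19268621],
       [  0.        ,   0.        ,   1.        ]]), 'pose': array([[-2.81545074e-01,  5.58585600e-01, -7.80201575e-01,
         1.37045392e+03],
       [ 9.59512653e-01,  1.70870307e-01, -2.23916963e-01,
         2.62099884e+02],
       [ 8.23649161e-03, -8.11656002e-01, -5.84077645e-01,
         8.35188506e+02],
       [ 0.00000000e+00,  0.00000000e+00,  0.00000000e+00,
         1.00000000e+00]])}
top {'camera_matrix': array([[401.42262105,   0.        , 323.56411717],
       [  0.        , 401.42262105, 194.8110864 ],
       [  0.        ,   0.        ,   1.        ]]), 'pose': array([[ 2.52843912e-02, -9.97744674e-01,  6.21792974e-02,
         4.37042764e+02],
       [-9.99634929e-01, -2.46417065e-02,  1.10813281e-02,
        -2.30125394e+00],
       [-9.52413211e-03, -6.24367822e-02, -9.98003477e-01,
         1.62953336e+03],
       [ 0.00000000e+00,  0.00000000e+00,  0.00000000e+00,
         1.00000000e+00]])}
{'time': 0.1, 'joint_pos': array([-7.96075200e+01,  7.51109672e+00,  8.53228889e+01,  9.35803813e-04,
        8.72623085e+01, -4.88997155e+00]), 'qd': array([ 0.03589202, -0.13283236, -0.18451918,  0.07257   ,  0.11171025,
        0.0291346 ]), 'joint_efforts': array([ 3.27910704e-03, -5.70949566e+01, -5.01943409e+01, -1.02543513e-04,
        8.08174373e-03, -2.13105506e-05]), 'tool_pos': array([ 158.1151642 , -578.27666984,  230.34749259]), 'tcp_rot': array([-1.79904136e+02, -9.13960645e-03,  1.52823984e+01]), 'ft_force': array([ 0.33047584, -0.16972224,  0.71681939]), 'wrist_torque': array([0.06118619, 0.0020447 , 0.02390991]), 'grip_force': 0.0, 'finger_gap': 85.46736581053361}
```

View pics/scene0.png

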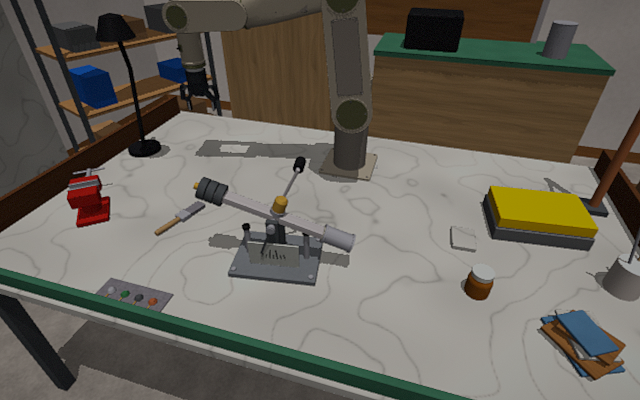

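View pics/top0.png

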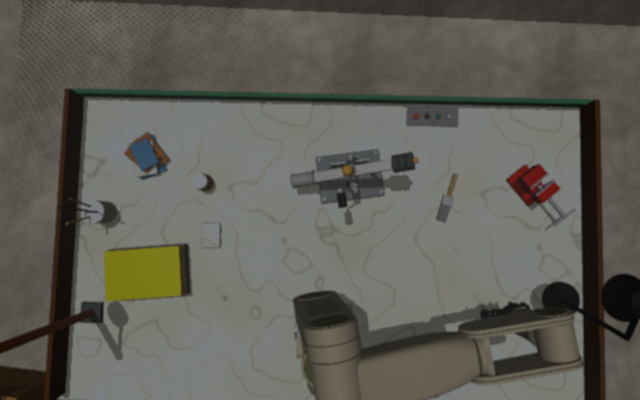

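The scene view shows the machine near (275,230), with the flask end down on the right at (340,238) and the grip at (300,163). In the top view the base is around (350,175), the grip at (342,200), and the flask is on the left (+y). I'll enlarge both.

Run:
```python
import cv2
a=cv2.imread("pics/top0.png")[140:220,285:425]; cv2.imwrite("pics/topc.png",cv2.resize(a,None,fx=5.5,fy=5.5,interpolation=cv2.INTER_CUBIC)*1)
a=cv2.imread("pics/scene0.png")[150:290,190:360]; cv2.imwrite("pics/scenec.png",cv2.resize(a,None,fx=4.2,fy=4.2,interpolation=cv2.INTER_CUBIC))
```

```text
(no output)
```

View pics/topc.png

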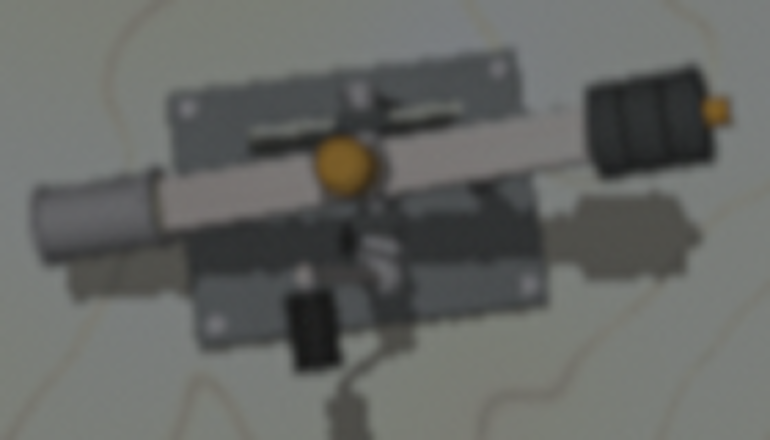

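View pics/scenec.png

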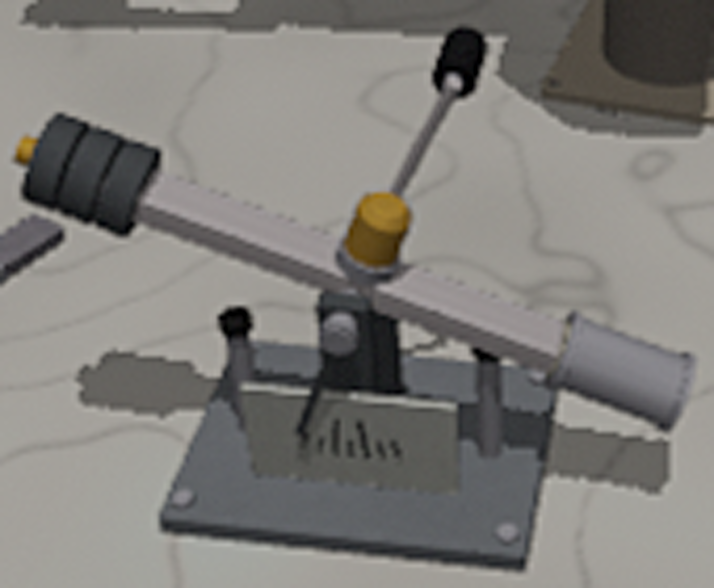

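The top crop shows the base corners at (168,92), (517,50), (548,303) and (202,350), with the grip centre at (315,330). The scene crop shows the front base corners at (163,522) and (525,562), the grip at (460,62), and the pointer tip at (300,432), left of the left long mark.

```bash
cat > h.py <<'E'
import numpy as np
from bench import sensors, optics, r
def proj(n,P,cal=None):
    c=cal or optics.get_calibration(n); T=np.linalg.inv(c["pose"]); P=np.atleast_2d(P)
    q=(T[:3,:3]@P.T).T+T[:3,3]; q=q@c["camera_matrix"].T
    return q[:,:2]/q[:,2:]
def w(m,P):
    c,s=np.cos(m[2]),np.sin(m[2]); P=np.atleast_2d(P).astype(float)
    return np.c_[m[0]+c*P[:,0]-s*P[:,1], m[1]+s*P[:,0]+c*P[:,1], P[:,2]]
E
python3 - <<'E'
from h import *
from scipy.optimize import least_squares
t=lambda p:np.array(p)/5.5+[285,140]
s=lambda p:np.array(p)/4.2+[190,150]
B=[[95,130,20],[95,-130,20],[-95,-130,20],[-95,130,20]]
tp=t([(168,92),(517,50),(548,303),(202,350)])
sp=s([(163,522),(525,562)])
g=lambda a:[[-105,-130*np.sin(a),165+130*np.cos(a)]]
pt=lambda th:[[40,98*np.sin(th),165-98*np.cos(th)]]
ct,cs=optics.get_calibration("top"),optics.get_calibration("scene")
def f(m):
    return np.r_[(proj("top",w(m,B),ct)-tp).ravel(),(proj("scene",w(m,[B[1],B[0]]),cs)-sp).ravel(),
     (proj("top",w(m,g(m[3])),ct)-t([(315,330)])).ravel(),(proj("scene",w(m,g(m[3])),cs)-s([(460,62)])).ravel(),
     (proj("scene",w(m,pt(m[4])),cs)-s([(300,432)])).ravel()]
o=least_squares(f,[500,-50,0.1,-.4,-.35]);print(o.x,np.round(o.fun,1))
np.save("m.npy",o.x)
print("grip",w(o.x,g(o.x[3])), "yaw",np.degrees(o.x[2]))
E
```

```text
[ 6.21250919e+02 -8.72485427e+01  1.60461355e-01 -4.46845771e-01
 -3.39979054e-01] [-1.1 -0.9 -0.8 -2.   0.4 -1.5 -0.9 -1.3 -2.  -1.8  0.2 -2.2 -0.6 -1.1
 -0.2 -0.3  1.2 -3.5]
grip [[508.62433676 -48.57042079 282.23589823]] yaw 9.193758433963383
```

Call:
apply_moves:
  targets:
    - [0,0,-45,0,0,0.053,0]
    - [0,0,-45,0,0,0.053,0]
    - [0,0,-40,0,0,0,0]
    - [30.8,-33.4,0,0,0,0,0]
    - [30.8,-33.4,0,0,0,0,0]
    - [30.8,-33.4,0,0,0,0,0]
    - [30.8,-33.4,0,0,0,0,0]
    - [30.8,-33.4,0,0,0,0,0]
    - [30.8,-33.4,0,0,0,0,0]
    - [30.8,-33.4,0,0,0,0,0]
    - [30.8,-33.4,0,0,0,0,0]
    - [30.8,-33.4,0,0,0,0,0]
    - [30.8,-33.4,0,0,0,0,0]
    - [30.8,-33.4,0,0,0,0,0]
    - [30.8,-33.4,0,0,0,0,0]
    - [30.8,-33.4,0,0,0,0,0]
    - [30.8,-33.4,0,0,0,0,0]
    - [0,0,0,0,0,0,0]
    - [0,0,0,0,0,0,0]

```text
time: 2.48
tool_pos: [508.7, -48.3, 360.9]
tcp_rot: [180.0, 0.1, 9.2]
ft_force: [0.6, 0.2, 0.9]
finger_gap: 85.3
grip_force: 0.0
```

Run:
```python
from h import *
import cv2
s=sensors.sense(); print(s["time"],s["tool_pos"],s["tcp_rot"],s["joint_pos"])
c=optics.get_calibration("wrist"); im=optics.snapshot("wrist"); cv2.imwrite("pics/w1.png",im[:,:,::-1]); print(c)
np.savez("w1.npz",K=c["camera_matrix"],T=c["pose"])
```

```text
2.475 [508.69618928 -48.31044067 360.85892769] [1.79996414e+02 6.27521116e-02 9.24890392e+00] [-1.11575577e+01 -7.23445892e+00  8.66192703e+01 -2.56856833e-02
  1.00672751e+02  6.95887921e+01]
{'camera_matrix': array([[360.57287388,   0.        , 320.18859317],
       [  0.        , 360.57287388, 196.709387  ],
       [  0.        ,   0.        ,   1.        ]]), 'pose': array([[ 1.60275732e-01, -9.42711835e-01, -2.92585179e-01,
         5.83776080e+02],
       [-9.87072271e-01, -1.53117057e-01, -4.73655869e-02,
        -3.60112150e+01],
       [-1.47682165e-04,  2.96394271e-01, -9.55065660e-01,
         5.03922521e+02],
       [ 0.00000000e+00,  0.00000000e+00,  0.00000000e+00,
         1.00000000e+00]])}
```

View pics/w1.png

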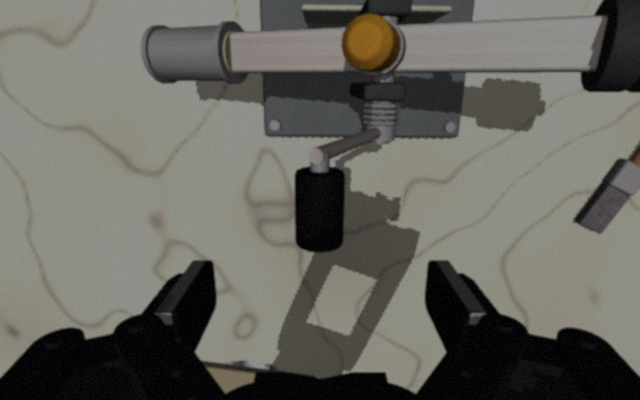

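The wrist view shows the sleeve centred at about (319,210), the brass nut at (371,42) and the near base corners at (265,135) and (460,137). I'll refine the pose.

Run:
```python
from h import *
from scipy.optimize import least_squares
t=lambda p:(np.array(p)+.5)/5.5-.5+[285,140]
s=lambda p:(np.array(p)+.5)/4.2-.5+[190,150]
B=[[95,130,20],[95,-130,20],[-95,-130,20],[-95,130,20]]
g=lambda a:[[-105,-130*np.sin(a),165+130*np.cos(a)]]
ct,cs=optics.get_calibration("top"),optics.get_calibration("scene")
d=np.load("w1.npz"); cw=dict(camera_matrix=d["K"],pose=d["T"])
F=lambda m:[(proj("",w(m,B),ct)-t([(168,92),(517,50),(548,303),(202,350)])).ravel(),
 (proj("",w(m,[B[1],B[0]]),cs)-s([(163,522),(525,562)])).ravel(),
 (proj("",w(m,g(m[3])),ct)-t([(315,330)])).ravel(),(proj("",w(m,g(m[3])),cs)-s([(460,62)])).ravel(),
 (proj("",w(m,[B[3],B[2]]),cw)-[(264.5,136),(461,137)]).ravel(),
 (proj("",w(m,g(m[3])),cw)-[(319.5,210)]).ravel()]
for wt in [1,0.01]:
  o=least_squares(lambda m:np.concatenate([wt*v for v in F(m)[:2]]+F(m)[4:]+[wt*v for v in F(m)[2:4]]),[620,-87,.16,-.45]);print(o.x,[np.round(v,1) for v in F(o.x)]);print("grip",w(o.x,g(o.x[3])),"yaw",np.degrees(o.x[2]))
  if wt==1: np.save("m.npy",o.x)
```

```text
[ 6.20221762e+02 -8.72721872e+01  1.59725106e-01 -4.50284721e-01] [array([-0.6, -0.3, -0.4, -1.3,  0.8, -0.8, -0.5, -0.6]), array([-1.5, -1.7,  0.7, -2. ]), array([-0.3, -0.3]), array([0.4, 0. ]), array([ 0.6,  1.3, -1.4,  0.6]), array([ 0.3, -1.1])]
grip [[507.55961725 -48.1134467  282.04201884]] yaw 9.151574437437299
[ 6.20247143e+02 -8.74210078e+01  1.60963936e-01 -4.53522471e-01] [array([-0.6, -0.2, -0.4, -1.3,  0.8, -0.8, -0.5, -0.6]), array([-1.5, -1.6,  0.7, -2.1]), array([-0.3, -0.3]), array([0.5, 0.1]), array([ 0.8,  1.5, -1.2,  0.5]), array([ 0.2, -1.1])]
grip [[507.47588614 -48.02810581 281.85821752]] yaw 9.222554182935712
```

Call:
apply_moves:
  targets:
    - [0,0,0,0,0.105,0,0]
    - [0,0,0,0,0.105,0,0]
    - [-3.5,0,19.8,0,0,0,0]
    - [-3.5,0,19.8,0,0,0,0]
    - [-3.5,0,19.8,0,0,0,0]
    - [-3.5,0,19.8,0,0,0,0]
    - [-3.5,0,19.8,0,0,0,0]
    - [0,0,0,0,0,0,0]
    - [0,0,0,0,0,0,0]
    - [0,0,0,0,0,0,0.6]
    - [0,0,0,0,0,0,0.6]
    - [0,0,0,0,0,0,1]
    - [0,0,0,0,0,0,1]
    - [0,0,0,0,0,0,1]
    - [0,0,0,0,0,0,1]
  force: 25

```text
time: 4.4
tool_pos: [512.6, -47.5, 261.2]
tcp_rot: [180.0, -12.1, 9.2]
ft_force: [-2.4, 2.0, 3.5]
finger_gap: 31.1
grip_force: 24.7
```

Run:
```python
from h import *
import cv2
s=sensors.sense(); print(s["time"],s["tool_pos"],s["tcp_rot"],s["joint_pos"])
c=optics.get_calibration("wrist"); im=optics.snapshot("wrist"); cv2.imwrite("pics/w2.png",im[:,:,::-1])
np.savez("w2.npz",K=c["camera_matrix"],T=c["pose"],im=im); print(c["pose"])
```

```text
4.4 [512.55253581 -47.49650134 261.18093918] [179.9999522  -12.05727955   9.22119685] [-14.43541279 -18.33500308 107.18996337   4.88070305  80.11010342
  65.96933751]
[[ 1.59774247e-01 -9.83214656e-01 -8.80972735e-02  5.56446412e+02]
 [-9.87153554e-01 -1.59156978e-01 -1.40326924e-02 -4.03284756e+01]
 [-2.24146973e-04  8.92075995e-02 -9.96013029e-01  4.16940685e+02]
 [ 0.00000000e+00  0.00000000e+00  0.00000000e+00  1.00000000e+00]]
```

View pics/w2.png

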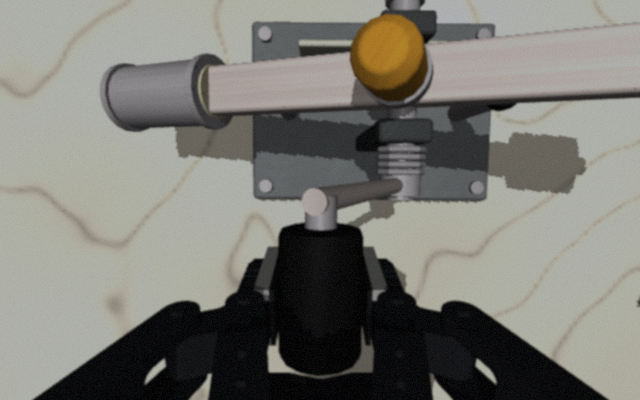

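The wrist view shows the sleeve pinched centrally between the pads, and the whole nut in view at (390,55). I'll track tilt from the nut's silhouette and plan with a fitted model.

```bash
cat > ctl.py <<'E'
import sys, json, os, cv2
from h import *
from scipy.optimize import least_squares, brentq
M=np.load("m.npy")[:3]; M[2]=np.radians(9.2)
PH=np.linspace(0,2*np.pi,60)
def mask(im):
    h=cv2.cvtColor(im,cv2.COLOR_RGB2HSV)
    m=((h[...,0]>8)&(h[...,0]<30)&(h[...,1]>150)&(h[...,2]>50)).astype(np.uint8); m[:,:200]=0; m[200:]=0
    n,l,s,c=cv2.connectedComponentsWithStats(m); return (l==1+np.argmax(s[1:,4])).astype(np.uint8)
def hull(th,cal,q):            # q: nut offsets dx,dy, bottom z, top z, r
    P=[]
    for z in (q[2],q[3]):
        x=q[4]*np.cos(PH)+q[0]; y=q[4]*np.sin(PH)
        P.append(np.c_[x, y*np.cos(th)-z*np.sin(th)+q[1], y*np.sin(th)+z*np.cos(th)+165])
    return cv2.convexHull(proj("",w(M,np.vstack(P)),cal).astype(np.float32))
def cen(h):
    m=cv2.moments(h); return np.array([m["m10"],m["m01"]])/m["m00"], m["m00"]
def mcen(mk):
    m=cv2.moments(mk,True); return np.array([m["m10"],m["m01"]])/m["m00"], m["m00"]
def theta(im,cal,q):
    c,_=mcen(mask(im)); f=lambda t:cen(hull(t,cal,q))[0][0]-c[0]
    return brentq(f,-.6,.6)
TZ=lambda rot:22*np.array([np.sin(-np.radians(rot[1]))*np.cos(M[2]),np.sin(-np.radians(rot[1]))*np.sin(M[2]),-np.cos(np.radians(rot[1]))])
def grip_a(s):
    d=s["tool_pos"]-TZ(s["tcp_rot"])-[M[0],M[1],165]; y=-np.sin(M[2])*d[0]+np.cos(M[2])*d[1]
    return -np.arctan2(y,d[2]), np.hypot(y,d[2])
I,K,DT,LAG=.081,.20,1/80,.04
def sim(th,om,tt,aa,p):        # p: G,M0 ; stop at -.35
    out=[th]; oms=[om]; da=np.gradient(aa,DT)
    for a,v in zip(aa[:-1],da[:-1]):
        acc=(p[0]*th+p[1]+K*(a-th)-.012*(om-v)-.008*om-.002*np.tanh(om/.01))/I
        om+=acc*DT; th+=om*DT
        if th<-.35: th,om=-.35,max(om,0)
        out.append(th); oms.append(om)
    return np.array(out),np.array(oms)
def rows(seq,cy,cz):           # a targets -> tool rows in 0.1 mm, from cumulative commanded (cy,cz)
    R=[]
    for a in seq:
        dy=round(130*(np.sin(a)-np.sin(A0))-cy,1); dz=round(130*(np.cos(a)-np.cos(A0))-cz,1)
        R.append([round(.208*dz,1),dy,round(-.978*dz,1)]); cy+=dy; cz+=dz
    return R
A0=-.4475
E
python3 - <<'E'
from ctl import *
d=np.load("w2.npz"); cal=dict(camera_matrix=d["K"],pose=d["T"]); mk=mask(d["im"])
c,A=mcen(mk); print(c,A,cv2.boundingRect(mk))
def f(q):
    h=hull(-.35,cal,[q[0],q[1],q[2],76,21]).reshape(-1,2); cc,a=cen(h); b=cv2.boundingRect(mk)
    return np.r_[h.min(0)-[b[0]-.5,b[1]-.5],h.max(0)-[b[0]+b[2]-.5,b[1]+b[3]-.5],2*(cc-c)]
o=least_squares(f,[0,0,40]);print(o.x,o.fun,cen(hull(-.35,cal,[*o.x,76,21]))[1])
q=[*o.x,76,21]; json.dump(q,open("q.json","w")); print(theta(d["im"],cal,q))
s=sensors.sense(); print(grip_a(s),s["time"])
E
```

```text
[388.73170732  53.20405052] 4592.0 (351, 14, 76, 77)
[ 0.62378429  0.         39.99988975] [ -8.93508911 -10.87979674   5.7428894   13.60910797  -1.17330631
  -0.12648018] 7117.485032335542
-0.34520215470632465
(np.float64(-0.44735222020010096), np.float64(130.5324255961573)) 4.45
```

Run:
```python
from ctl import *
d=np.load("w2.npz"); cal=dict(camera_matrix=d["K"],pose=d["T"]); mk=mask(d["im"])
c,A=mcen(mk); b=cv2.boundingRect(mk)
for zt in (76,72,68):
  def f(q):
    h=hull(-.35,cal,[q[0],q[1],q[2],zt,q[3]]).reshape(-1,2); cc,a=cen(h)
    return np.r_[h.min(0)-[b[0]-.5,b[1]-.5],h.max(0)-[b[0]+b[2]-.5,b[1]+b[3]-.5],2*(cc-c),(a-A)/50]
  o=least_squares(f,[0,0,45,18],diff_step=.02,x_scale=[3,3,10,3]);print(zt,o.x,np.round(o.fun,1))
  q=[*o.x[:3],zt,o.x[3]]; print(theta(d["im"],cal,q))
  if zt==76: json.dump(q,open("q.json","w"))
```

```text
76 [-1.73362966 -2.07529505 75.99173589 18.25189492] [ 0.4  0.3 -0.1  1.3 -0.1 -0.8 -0.1]
-0.34958745817568204
72 [-0.61577291 -1.38165933 71.98711743 18.6314861 ] [ 0.4  0.3 -0.1  1.3 -0.1 -0.8 -0.1]
-0.3495650917078076
68 [ 0.55321569 -0.66171021 67.47659518 18.97495516] [ 0.4  0.3 -0.2  1.3 -0.1 -0.8 -0.1]
-0.3495321527834731
```

```bash
python3 - <<'E'
import json; json.dump([0.553,-0.662,67.5,68,18.97],open("q.json","w"))
E
cat > step.py <<'E'
# usage: step.py n_executed mode arg  (mode: ramp a_target rate | ref th_end T)
from ctl import *
L=json.load(open("log.json")) if os.path.exists("log.json") else dict(cy=0,cz=0,u=[[0,A0]],th=[],plan=[])
n=int(sys.argv[1]); mode=sys.argv[2]; q=json.load(open("q.json"))
s=sensors.sense(); t=s["time"]; cal=optics.get_calibration("wrist"); im=optics.snapshot("wrist")
th=theta(im,cal,q); am,rad=grip_a(s)
if n: L["u"].append([t-n/8,L["u"][-1][1]])
for i,rw in enumerate(L["plan"][:n]):
    L["cy"]+=rw[1]; L["cz"]-=rw[2]/.978
    L["u"].append([t-(n-1-i)/8,float(np.arcsin(np.sin(A0)+L["cy"]/130))])
L["th"].append([t,th]); ac=L["u"][-1][1]
U=np.array(L["u"]); TH=np.array(L["th"])
print(f"t {t:.3f} th {th:.4f} a_meas {am:.4f} a_cmd {ac:.4f} rad {rad:.1f} F {np.round(s['ft_force'],1)} gap {s['finger_gap']:.1f}")
np.savez(f"im_{t:.2f}.npz",im=im,T=cal["pose"],K=cal["camera_matrix"])
if mode=="ramp":
    tgt,per=float(sys.argv[3]),float(sys.argv[4]); k=int(np.ceil(abs(tgt-ac)/per)); seq=np.linspace(ac,tgt,k+1)[1:]
else:
    ref,T=float(sys.argv[3]),float(sys.argv[4]); N=14
    win=TH[TH[:,0]>t-3.0]; t0=win[0,0]
    ain=lambda tt:np.interp(tt-LAG,U[:,0],U[:,1])
    tt=np.arange(t0,t+DT/2,DT); aa=ain(tt)
    def res(p):
        o,_=sim(p[0],p[1],tt,aa,p[2:]); return np.r_[(np.interp(win[:,0],tt,o)-win[:,1])/.003,(p[2]-.34)/.03,p[3]/.05,p[1]/.3]
    o=least_squares(res,[win[0,1],0,.34,0],diff_step=1e-4,x_scale=[.1,.1,.1,.05]); p=o.x
    x,v=sim(p[0],p[1],tt,aa,p[2:]); x,v=x[-1],v[-1]
    print(f"fit th {x:.4f} om {v:.4f} G {p[2]:.3f} M0 {p[3]:.4f} a_eq(0) {-p[3]/K:.3f} res {np.round(.003*o.fun[:len(win)][-5:],4)}")
    tf=np.arange(0,.05+N/8+DT/2,DT)
    thr=ref+(x-ref)*np.maximum(0,1-tf/T)**2*(1+2*tf/T) if T>.1 else 0*tf+ref
    aeq=lambda r:-(p[3]+(p[2]-K)*r)/K
    def fut(da):
        ub=np.vstack([U,[[t+.05,ac]],np.c_[t+.05+np.arange(1,N+1)/8,ac+np.cumsum(da)]])
        return sim(x,v,tf,np.interp(tf+t-LAG,ub[:,0],ub[:,1]),p[2:])
    def cost(da):
        X,V=fut(da); tau=np.sqrt(I/(p[2]-K))
        return np.r_[(X-thr)[::5]*3,V[::5]*.5,da*1.5,np.diff(da)*1.0,(X[-1]-thr[-1])*10,V[-1]*5,(ac+da.sum()-aeq(thr[-1]))*4]
    o=least_squares(cost,np.zeros(N),bounds=(-.09,.09),diff_step=1e-3,x_scale=.02)
    seq=ac+np.cumsum(o.x); X,V=fut(o.x); j=[int(round((.05+i/8)/DT)) for i in range(1,N+1)]
    print("a",np.round(seq,3)); print("pred th",np.round(X[j],3),"om",np.round(V[j][-1],3))
L["plan"]=rows(seq,L["cy"],L["cz"]); json.dump(L,open("log.json","w"))
for rw in L["plan"][:8 if mode=="ref" else 20]: print([*[float(z) for z in rw],0,0,0,1],end=", ")
E
python3 step.py 0 ramp -0.15 0.03
```

```text
t 4.450 th -0.3491 a_meas -0.4474 a_cmd -0.4475 rad 130.5 F [-2.9  1.3  3.8] gap 31.0
[0.3, 3.5, -1.6, 0, 0, 0, 1], [0.3, 3.6, -1.5, 0, 0, 0, 1], [0.3, 3.6, -1.4, 0, 0, 0, 1], [0.3, 3.6, -1.3, 0, 0, 0, 1], [0.2, 3.7, -1.2, 0, 0, 0, 1], [0.2, 3.7, -1.1, 0, 0, 0, 1], [0.2, 3.7, -1.0, 0, 0, 0, 1], [0.2, 3.8, -0.9, 0, 0, 0, 1], [0.1, 3.8, -0.7, 0, 0, 0, 1], [0.1, 3.8, -0.6, 0, 0, 0, 1],
```

Call:
apply_moves:
  targets:
    - [0.3,3.5,-1.6,0,0,0,1]
    - [0.3,3.6,-1.5,0,0,0,1]
    - [0.3,3.6,-1.4,0,0,0,1]
    - [0.3,3.6,-1.3,0,0,0,1]
    - [0.2,3.7,-1.2,0,0,0,1]
    - [0.2,3.7,-1.1,0,0,0,1]
    - [0.2,3.7,-1.0,0,0,0,1]
    - [0.2,3.8,-0.9,0,0,0,1]
    - [0.1,3.8,-0.7,0,0,0,1]
    - [0.1,3.8,-0.6,0,0,0,1]

```text
time: 5.75
tool_pos: [518.2, -84.2, 272.2]
tcp_rot: [-180.0, -12.0, 9.2]
ft_force: [-0.8, 0.3, 2.8]
finger_gap: 30.8
grip_force: 24.6
```

```bash
python3 step.py 10 ramp 0.15 0.02
```

```text
t 5.750 th -0.3201 a_meas -0.1489 a_cmd -0.1502 rad 130.2 F [-0.8  0.3  2.8] gap 30.8
[0.0, 2.4, -0.1, 0, 0, 0, 1], [0.1, 2.4, -0.3, 0, 0, 0, 1], [0.1, 2.5, -0.3, 0, 0, 0, 1], [0.0, 2.4, -0.2, 0, 0, 0, 1], [0.0, 2.4, -0.1, 0, 0, 0, 1], [0.0, 2.5, -0.2, 0, 0, 0, 1], [0.0, 2.4, -0.0, 0, 0, 0, 1], [0.0, 2.4, -0.0, 0, 0, 0, 1], [0.0, 2.5, -0.0, 0, 0, 0, 1], [-0.0, 2.4, 0.0, 0, 0, 0, 1], [-0.0, 2.5, 0.2, 0, 0, 0, 1], [-0.0, 2.4, 0.1, 0, 0, 0, 1], [-0.0, 2.4, 0.2, 0, 0, 0, 1], [-0.1, 2.4, 0.3, 0, 0, 0, 1], [-0.1, 2.5, 0.3, 0, 0, 0, 1], [-0.1, 2.4, 0.3, 0, 0, 0, 1],
```

Run:
```python
from ctl import *
s=optics.snapshot("scene"); cv2.imwrite("pics/s1.png",s[:,:,::-1]); a=cv2.imread("pics/scene0.png")
for (y0,y1,x0,x1) in [(215,255,300,358),(175,212,190,232)]:
    A=cv2.cvtColor(a[y0:y1,x0:x1],cv2.COLOR_BGR2GRAY).astype(np.float32);B=cv2.cvtColor(s[y0:y1,x0:x1],cv2.COLOR_RGB2GRAY).astype(np.float32)
    print(cv2.phaseCorrelate(A,B,cv2.createHanningWindow(A.shape[::-1],cv2.CV_32F)),np.abs(A-B).mean())
for z in (76,72,68,64,60):
  for f in ("4.45","5.75"):
    d=np.load(f"im_{f}.npz"); cal=dict(camera_matrix=d["K"],pose=d["T"]); dy=-.66+(68-z)*.18
    r=18.97; print(z,f,theta(d["im"],cal,[.55,dy,z-.5,z,r]),mcen(mask(d["im"])),cen(hull(-.35,cal,[.55,dy,z-.5,z,r]))[0])
print(sensors.sense()["time"])
```

```text
((-0.016987181429701792, -0.02821944516979258), 0.9832049163182577) 1.288362
((0.6199370241515822, 0.07199654199022731), 0.9822477559248607) 1.2734878
76 4.45 -0.3511415466355047 (array([388.79804135,  53.27616975]), 4595.0) [388.97335571  47.97823002]
76 5.75 -0.3046931004559371 (array([318.85194929,  59.33915331]), 4181.0) [312.67839551  54.15574783]
72 4.45 -0.35014932166217105 (array([388.79804135,  53.27616975]), 4595.0) [388.81929302  50.43140716]
72 5.75 -0.31193882373494247 (array([318.85194929,  59.33915331]), 4181.0) [314.04592713  56.33862772]
68 4.45 -0.34904724629283895 (array([388.79804135,  53.27616975]), 4595.0) [388.67276595  52.78320245]
68 5.75 -0.3200792414671748 (array([318.85194929,  59.33915331]), 4181.0) [315.3612766   58.43646732]
64 4.45 -0.3478136880536762 (array([388.79804135,  53.27616975]), 4595.0) [388.53323156  55.03981865]
64 5.75 -0.32929001835897415 (array([318.85194929,  59.33915331]), 4181.0) [316.62738328  60.45414564]
60 4.45 -0.3464208867352105 (array([388.79804135,  53.27616975]), 4595.0) [388.40031361  57.20686384]
60 5.75 -0.3397979958549016 (array([318.85194929,  59.33915331]), 4181.0) [317.84696296  62.39617434]
5.85
```

Run:
```python
from ctl import *
O=[]
for f,x0 in (("4.45",335),("5.75",265)):
    d=np.load(f"im_{f}.npz"); im=cv2.cvtColor(d["im"],cv2.COLOR_RGB2BGR)[:110,x0:x0+100]; mk=mask(d["im"])[:110,x0:x0+100]
    im=cv2.resize(im,None,fx=4,fy=4,interpolation=cv2.INTER_CUBIC); c,_=cv2.findContours(cv2.resize(mk,None,fx=4,fy=4),0,1); cv2.drawContours(im,c,-1,(0,255,0),1); O.append(im)
cv2.imwrite("pics/nuts.png",np.hstack(O))
```

```text
(no output)
```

View pics/nuts.png

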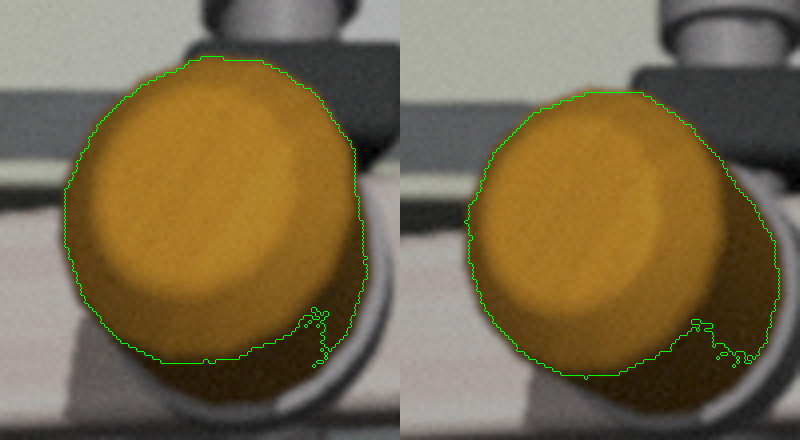

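The crops show the mask clipping the shaded part of the nut, and that clipping biases the reading. I'll loosen the mask and fit a chamfered-nut model on both pictures, since the scene camera shows the arm unmoved.

```bash
cat >> ctl.py <<'E'
def mask(im):
    h=cv2.cvtColor(cv2.GaussianBlur(im,(5,5),1),cv2.COLOR_RGB2HSV)
    m=((h[...,0]>5)&(h[...,0]<32)&(h[...,1]>130)&(h[...,2]>15)).astype(np.uint8); m[:,:200]=0; m[170:]=0
    n,l,s,c=cv2.connectedComponentsWithStats(m); m=(l==1+np.argmax(s[1:,4])).astype(np.uint8)
    return m
def hull(th,cal,q):            # q: dx, dy, z_bottom, z_chamfer, r, r_top ; top 76
    P=[]
    for z,rr in ((q[2],q[4]),(q[3],q[4]),(76,q[5])):
        x=rr*np.cos(PH)+q[0]; y=rr*np.sin(PH)
        P.append(np.c_[x, y*np.cos(th)-z*np.sin(th)+q[1], y*np.sin(th)+z*np.cos(th)+165])
    return cv2.convexHull(proj("",w(M,np.vstack(P)),cal).astype(np.float32))
def mcen(mk):
    c,_=cv2.findContours(mk,0,1); c=cv2.convexHull(np.vstack(c)); m=cv2.moments(c); return np.array([m["m10"],m["m01"]])/m["m00"], m["m00"]
E
python3 - <<'E'
from ctl import *
D=[]
for f in ("4.45","5.75"):
    d=np.load(f"im_{f}.npz"); mk=mask(d["im"]); D.append((dict(camera_matrix=d["K"],pose=d["T"]),mk,mcen(mk),cv2.boundingRect(mk),d["im"])); print(D[-1][2:4])
def f(q,v=None):
    R=[]
    for cal,mk,(c,A),b,_ in D:
        h=hull(-.35,cal,q).reshape(-1,2); cc,a=cen(h)
        R+=[*(h.min(0)-b[:2]),*(h.max(0)-[b[0]+b[2]-1,b[1]+b[3]-1]),*(2*(cc-c)),(a-A)/50]
    return np.array(R)
o=least_squares(f,[0.1,-.1,35,68,20,14],diff_step=.01,x_scale=[3,3,10,5,3,3],bounds=([-6,-6,20,55,16,8],[6,6,60,75.9,22,18]));print(o.x,np.round(o.fun,1))
for d in D: print(theta(d[4],d[0],o.x))
json.dump(list(o.x),open("q.json","w"));
E
rm log.json
```

```text
((array([389.61803344,  56.30536757]), 5024.0), (351, 14, 76, 86))
((array([320.14477531,  62.5986645 ]), 4617.5), (281, 23, 79, 80))
[ 0.86428634  0.13470752 37.9473649  68.99118862 18.1156068  13.358061  ] [-0.5  0.1  0.9  0.2 -0.1  0.4 -0.5  0.3 -0.9  0.2 -0.2 -0.3 -0.1  0.1]
-0.3495115200030718
-0.3481187785421182
```

```bash
python3 - <<'E'
import json
json.dump(dict(cy=36.8,cz=11.55,u=[[5.0,-.1502],[5.75,-.1502]],th=[[5.75,-.348]],plan=[]),open("log.json","w"))
E
python3 step.py 0 ramp 0.45 0.025
```

```text
t 5.850 th -0.3472 a_meas -0.1479 a_cmd -0.1502 rad 130.2 F [-1.2  1.1  1.1] gap 31.1
[0.0, 3.1, -0.2, 0, 0, 0, 1], [0.1, 3.1, -0.4, 0, 0, 0, 1], [0.1, 3.1, -0.3, 0, 0, 0, 1], [0.0, 3.1, -0.2, 0, 0, 0, 1], [0.0, 3.1, -0.1, 0, 0, 0, 1], [0.0, 3.2, -0.0, 0, 0, 0, 1], [0.0, 3.1, -0.0, 0, 0, 0, 1], [-0.0, 3.1, 0.1, 0, 0, 0, 1], [-0.0, 3.1, 0.1, 0, 0, 0, 1], [-0.1, 3.1, 0.3, 0, 0, 0, 1], [-0.1, 3.1, 0.3, 0, 0, 0, 1], [-0.1, 3.1, 0.4, 0, 0, 0, 1], [-0.1, 3.1, 0.4, 0, 0, 0, 1], [-0.1, 3.1, 0.6, 0, 0, 0, 1], [-0.1, 3.0, 0.6, 0, 0, 0, 1], [-0.1, 3.1, 0.7, 0, 0, 0, 1], [-0.1, 3.0, 0.7, 0, 0, 0, 1], [-0.2, 3.0, 0.9, 0, 0, 0, 1], [-0.2, 3.0, 0.9, 0, 0, 0, 1], [-0.2, 3.0, 1.0, 0, 0, 0, 1],
```

Call:
apply_moves:
  targets:
    - [0,3.1,-0.2,0,0,0,1]
    - [0.1,3.1,-0.4,0,0,0,1]
    - [0.1,3.1,-0.3,0,0,0,1]
    - [0,3.1,-0.2,0,0,0,1]

```text
time: 6.4
tool_pos: [520.1, -96.4, 273.4]
tcp_rot: [-180.0, -12.0, 9.2]
ft_force: [-0.4, 0.7, 1.8]
finger_gap: 30.8
grip_force: 24.6
```

```bash
python3 step.py 4 ramp 0.45 0.025
```

```text
t 6.400 th -0.3470 a_meas -0.0535 a_cmd -0.0543 rad 130.1 F [-0.4  0.7  1.8] gap 30.8
[0.0, 3.1, -0.1, 0, 0, 0, 1], [0.0, 3.1, -0.0, 0, 0, 0, 1], [0.0, 3.2, -0.0, 0, 0, 0, 1], [-0.0, 3.1, 0.1, 0, 0, 0, 1], [-0.0, 3.1, 0.2, 0, 0, 0, 1], [-0.0, 3.1, 0.2, 0, 0, 0, 1], [-0.1, 3.1, 0.3, 0, 0, 0, 1], [-0.1, 3.1, 0.4, 0, 0, 0, 1], [-0.1, 3.1, 0.5, 0, 0, 0, 1], [-0.1, 3.1, 0.5, 0, 0, 0, 1], [-0.1, 3.0, 0.6, 0, 0, 0, 1], [-0.1, 3.1, 0.7, 0, 0, 0, 1], [-0.2, 3.0, 0.8, 0, 0, 0, 1], [-0.2, 3.0, 0.8, 0, 0, 0, 1], [-0.2, 3.0, 0.9, 0, 0, 0, 1], [-0.2, 3.0, 1.0, 0, 0, 0, 1], [-0.2, 2.9, 1.0, 0, 0, 0, 1], [-0.2, 2.9, 1.1, 0, 0, 0, 1], [-0.2, 2.9, 1.2, 0, 0, 0, 1], [-0.3, 2.9, 1.3, 0, 0, 0, 1],
```

Call:
apply_moves:
  targets:
    - [0,3.1,-0.1,0,0,0,1]
    - [0,3.1,0,0,0,0,1]
    - [0,3.2,0,0,0,0,1]
    - [0,3.1,0.1,0,0,0,1]

```text
time: 6.95
tool_pos: [522.1, -108.8, 273.4]
tcp_rot: [-180.0, -12.0, 9.2]
ft_force: [-1.0, 0.4, 1.7]
finger_gap: 31.3
grip_force: 24.6
```

```bash
sed -i 's/LAG=.081,.20,1\/80,.04/LAG=.081,.20,1\/80,.005/' ctl.py; python3 step.py 4 ramp 0.45 0.025
```

```text
t 6.950 th -0.3385 a_meas 0.0424 a_cmd 0.0419 rad 130.0 F [-1.   0.4  1.7] gap 31.3
[-0.0, 3.1, 0.2, 0, 0, 0, 1], [-0.0, 3.1, 0.2, 0, 0, 0, 1], [-0.1, 3.1, 0.3, 0, 0, 0, 1], [-0.1, 3.1, 0.4, 0, 0, 0, 1], [-0.1, 3.1, 0.5, 0, 0, 0, 1], [-0.1, 3.1, 0.5, 0, 0, 0, 1], [-0.1, 3.0, 0.6, 0, 0, 0, 1], [-0.1, 3.1, 0.7, 0, 0, 0, 1], [-0.2, 3.0, 0.8, 0, 0, 0, 1], [-0.2, 3.0, 0.8, 0, 0, 0, 1], [-0.2, 3.0, 0.9, 0, 0, 0, 1], [-0.2, 3.0, 1.0, 0, 0, 0, 1], [-0.2, 2.9, 1.0, 0, 0, 0, 1], [-0.2, 2.9, 1.2, 0, 0, 0, 1], [-0.2, 2.9, 1.1, 0, 0, 0, 1], [-0.3, 2.9, 1.3, 0, 0, 0, 1], [-0.3, 2.8, 1.3, 0, 0, 0, 1],
```

Call:
apply_moves:
  targets:
    - [0,0,0,0,0,0,1]
    - [0,0,0,0,0,0,1]

```text
time: 7.25
tool_pos: [522.1, -108.5, 273.4]
tcp_rot: [-180.0, -12.0, 9.2]
ft_force: [-0.6, -0.1, 1.2]
finger_gap: 30.8
grip_force: 24.6
```

```bash
python3 step.py 0 ref 0 2.5
```

```text
t 7.250 th -0.3190 a_meas 0.0403 a_cmd 0.0419 rad 130.0 F [-0.6 -0.1  1.2] gap 30.8
fit th -0.3500 om 0.0000 G 0.340 M0 0.0000 a_eq(0) -0.000 res [ 0.     -0.0028 -0.003  -0.0115 -0.031 ]
a [0.042 0.043 0.043 0.043 0.044 0.044 0.044 0.045 0.045 0.045 0.046 0.046
 0.046 0.047]
pred th [-0.35 -0.35 -0.35 -0.35 -0.35 -0.35 -0.35 -0.35 -0.35 -0.35 -0.35 -0.35
 -0.35 -0.35] om 0.0
[0.0, 0.0, -0.0, 0, 0, 0, 1], [0.0, 0.1, -0.0, 0, 0, 0, 1], [0.0, 0.0, -0.0, 0, 0, 0, 1], [0.0, 0.1, -0.0, 0, 0, 0, 1], [0.0, 0.0, -0.0, 0, 0, 0, 1], [0.0, 0.1, -0.0, 0, 0, 0, 1], [-0.0, 0.0, 0.0, 0, 0, 0, 1], [-0.0, 0.1, 0.0, 0, 0, 0, 1],
```

```bash
python3 - <<'E'
s=open("step.py").read()
s=s.replace('o=least_squares(res,[win[0,1],0,.34,0],diff_step=1e-4,x_scale=[.1,.1,.1,.05]); p=o.x','o=min((least_squares(res,[win[0,1],0,.34,m0],diff_step=1e-4,x_scale=[.1,.1,.1,.05]) for m0 in (-.03,0,.03,.06,.09)),key=lambda o:o.cost); p=o.x')
open("step.py","w").write(s)
E
python3 step.py 0 ref 0 2.5
```

```text
t 7.300 th -0.3133 a_meas 0.0401 a_cmd 0.0419 rad 130.0 F [-1.5 -0.7  2.5] gap 30.6
fit th -0.3128 om 0.1173 G 0.332 M0 0.0547 a_eq(0) -0.273 res [-0.     -0.003  -0.0034  0.0006  0.0005]
a [-0.048 -0.099 -0.105 -0.085 -0.06  -0.048 -0.055 -0.085 -0.136 -0.201
 -0.264 -0.309 -0.311 -0.259]
pred th [-0.29  -0.274 -0.259 -0.245 -0.23  -0.213 -0.195 -0.174 -0.152 -0.131
 -0.112 -0.098 -0.088 -0.083] om 0.04
[-0.0, -11.7, 0.0, 0, 0, 0, 1], [-0.1, -6.7, 0.5, 0, 0, 0, 1], [-0.0, -0.6, 0.1, 0, 0, 0, 1], [0.1, 2.6, -0.3, 0, 0, 0, 1], [0.0, 3.1, -0.2, 0, 0, 0, 1], [0.0, 1.7, -0.1, 0, 0, 0, 1], [-0.0, -1.0, 0.1, 0, 0, 0, 1], [-0.0, -3.9, 0.2, 0, 0, 0, 1],
```

Call:
apply_moves:
  targets:
    - [0,-11.7,0,0,0,0,1]
    - [-0.1,-6.7,0.5,0,0,0,1]
    - [0,-0.6,0.1,0,0,0,1]

```text
time: 7.72
tool_pos: [519.0, -88.9, 272.9]
tcp_rot: [-180.0, -12.0, 9.3]
ft_force: [-1.1, -0.2, 1.6]
finger_gap: 31.4
grip_force: 25.0
```

```bash
python3 step.py 3 ref 0 2
```

```text
t 7.725 th -0.2704 a_meas -0.1118 a_cmd -0.1044 rad 130.2 F [-1.1 -0.2  1.6] gap 31.4
fit th -0.2681 om 0.0943 G 0.315 M0 0.0482 a_eq(0) -0.241 res [-0.003  -0.0043 -0.0021 -0.0026  0.0023]
a [-0.066 -0.035 -0.016 -0.011 -0.022 -0.048 -0.088 -0.14  -0.198 -0.258
 -0.308 -0.335 -0.321 -0.26 ]
pred th [-0.252 -0.24  -0.226 -0.209 -0.189 -0.166 -0.141 -0.115 -0.09  -0.068
 -0.05  -0.037 -0.028 -0.024] om 0.032
[0.1, 5.0, -0.5, 0, 0, 0, 1], [0.0, 4.1, -0.2, 0, 0, 0, 1], [0.0, 2.4, -0.0, 0, 0, 0, 1], [0.0, 0.6, -0.0, 0, 0, 0, 1], [0.0, -1.5, -0.0, 0, 0, 0, 1], [-0.0, -3.3, 0.1, 0, 0, 0, 1], [-0.1, -5.2, 0.4, 0, 0, 0, 1], [-0.1, -6.6, 0.7, 0, 0, 0, 1],
```

Call:
apply_moves:
  targets:
    - [0.1,5.0,-0.5,0,0,0,1]
    - [0,4.1,-0.2,0,0,0,1]
    - [0,2.4,0,0,0,0,1]
    - [0,0.6,0,0,0,0,1]

```text
time: 8.28
tool_pos: [521.0, -102.2, 273.5]
tcp_rot: [-180.0, -12.0, 9.2]
ft_force: [-0.8, 0.9, 1.4]
finger_gap: 31.3
grip_force: 25.0
```

```bash
python3 step.py 4 ref 0 1.5
```

```text
t 8.275 th -0.2171 a_meas -0.0090 a_cmd -0.0112 rad 130.0 F [-0.8  0.9  1.4] gap 31.3
fit th -0.2165 om 0.1305 G 0.300 M0 0.0427 a_eq(0) -0.214 res [-0.0043 -0.0022 -0.0027  0.001   0.0006]
a [-0.059 -0.084 -0.096 -0.105 -0.119 -0.142 -0.173 -0.208 -0.242 -0.269
 -0.283 -0.281 -0.261 -0.223]
pred th [-0.191 -0.172 -0.152 -0.132 -0.112 -0.091 -0.071 -0.052 -0.036 -0.022
 -0.013 -0.007 -0.003 -0.002] om 0.009
[-0.0, -6.2, 0.2, 0, 0, 0, 1], [-0.0, -3.3, 0.2, 0, 0, 0, 1], [-0.0, -1.5, 0.2, 0, 0, 0, 1], [-0.0, -1.1, 0.1, 0, 0, 0, 1], [-0.0, -1.9, 0.2, 0, 0, 0, 1], [-0.1, -3.0, 0.4, 0, 0, 0, 1], [-0.1, -4.0, 0.6, 0, 0, 0, 1], [-0.2, -4.4, 0.9, 0, 0, 0, 1],
```

Call:
apply_moves:
  targets:
    - [0,-6.2,0.2,0,0,0,1]
    - [0,-3.3,0.2,0,0,0,1]
    - [0,-1.5,0.2,0,0,0,1]
    - [0,-1.1,0.1,0,0,0,1]

```text
time: 8.82
tool_pos: [519.2, -89.6, 273.0]
tcp_rot: [180.0, -12.0, 9.2]
ft_force: [-1.6, -1.1, 0.9]
finger_gap: 31.3
grip_force: 25.1
```

```bash
python3 step.py 4 ref 0 1.2
```

```text
t 8.825 th -0.1294 a_meas -0.1069 a_cmd -0.1044 rad 130.2 F [-1.6 -1.1  0.9] gap 31.3
fit th -0.1293 om 0.1742 G 0.309 M0 0.0458 a_eq(0) -0.229 res [-0.0008 -0.0016  0.0006  0.0001  0.0001]
a [-0.193 -0.236 -0.245 -0.239 -0.232 -0.229 -0.233 -0.239 -0.246 -0.249
 -0.249 -0.246 -0.24  -0.231]
pred th [-0.099 -0.08  -0.064 -0.05  -0.039 -0.03  -0.021 -0.015 -0.009 -0.005
 -0.002 -0.001 -0.     0.   ] om 0.001
[-0.4, -11.4, 1.7, 0, 0, 0, 1], [-0.2, -5.4, 1.2, 0, 0, 0, 1], [-0.0, -1.2, 0.2, 0, 0, 0, 1], [0.0, 0.8, -0.1, 0, 0, 0, 1], [0.1, 0.9, -0.3, 0, 0, 0, 1], [0.0, 0.3, -0.0, 0, 0, 0, 1], [-0.0, -0.4, 0.1, 0, 0, 0, 1], [-0.0, -0.9, 0.2, 0, 0, 0, 1],
```

Fits are at the milliradian level, so I'll go on.

Call:
apply_moves:
  targets:
    - [-0.4,-11.4,1.7,0,0,0,1]
    - [-0.2,-5.4,1.2,0,0,0,1]
    - [0,-1.2,0.2,0,0,0,1]
    - [0,0.8,-0.1,0,0,0,1]

```text
time: 9.38
tool_pos: [516.5, -72.6, 270.0]
tcp_rot: [180.0, -12.0, 9.2]
ft_force: [-2.3, -0.5, 3.7]
finger_gap: 31.3
grip_force: 25.3
```

```bash
python3 step.py 4 ref 0 0.8
```

```text
t 9.375 th -0.0500 a_meas -0.2409 a_cmd -0.2388 rad 130.3 F [-2.3 -0.5  3.7] gap 31.3
fit th -0.0495 om 0.1050 G 0.317 M0 0.0477 a_eq(0) -0.238 res [-0.0003  0.0014 -0.0003 -0.0009  0.0004]
a [-0.252 -0.257 -0.257 -0.255 -0.253 -0.252 -0.25  -0.248 -0.245 -0.243
 -0.241 -0.24  -0.239 -0.238]
pred th [-0.033 -0.024 -0.017 -0.011 -0.007 -0.004 -0.002 -0.001 -0.     0.
  0.     0.     0.    -0.   ] om -0.0
[-0.1, -1.6, 0.3, 0, 0, 0, 1], [-0.0, -0.6, 0.2, 0, 0, 0, 1], [0.0, -0.0, -0.1, 0, 0, 0, 1], [0.0, 0.2, -0.0, 0, 0, 0, 1], [0.0, 0.2, -0.1, 0, 0, 0, 1], [0.0, 0.1, -0.0, 0, 0, 0, 1], [0.0, 0.3, -0.1, 0, 0, 0, 1], [0.0, 0.3, -0.0, 0, 0, 0, 1],
```

Call:
apply_moves:
  targets:
    - [-0.1,-1.6,0.3,0,0,0,1]
    - [0,-0.6,0.2,0,0,0,1]
    - [0,0,-0.1,0,0,0,1]
    - [0,0.2,0,0,0,0,1]

```text
time: 9.93
tool_pos: [516.2, -70.9, 269.5]
tcp_rot: [180.0, -12.0, 9.2]
ft_force: [-2.8, 1.1, 5.4]
finger_gap: 31.4
grip_force: 25.3
```

```bash
python3 step.py 4 ref 0 0.5
```

```text
t 9.925 th -0.0072 a_meas -0.2547 a_cmd -0.2547 rad 130.2 F [-2.8  1.1  5.4] gap 31.4
fit th -0.0074 om 0.0474 G 0.319 M0 0.0482 a_eq(0) -0.241 res [ 0.0012 -0.0007 -0.0012  0.0012 -0.0003]
a [-0.27  -0.275 -0.272 -0.265 -0.258 -0.251 -0.245 -0.241 -0.239 -0.239
 -0.239 -0.239 -0.24  -0.241]
pred th [-0.001  0.002  0.003  0.003  0.003  0.002  0.001  0.001  0.    -0.
 -0.    -0.    -0.    -0.   ] om 0.0
[-0.1, -1.9, 0.5, 0, 0, 0, 1], [-0.0, -0.6, 0.2, 0, 0, 0, 1], [0.0, 0.3, -0.1, 0, 0, 0, 1], [0.1, 0.9, -0.3, 0, 0, 0, 1], [0.0, 0.9, -0.2, 0, 0, 0, 1], [0.1, 0.9, -0.3, 0, 0, 0, 1], [0.0, 0.7, -0.1, 0, 0, 0, 1], [0.0, 0.5, -0.1, 0, 0, 0, 1],
```

Call:
apply_moves:
  targets:
    - [-0.1,-1.9,0.5,0,0,0,1]
    - [0,-0.6,0.2,0,0,0,1]
    - [0,0.3,-0.1,0,0,0,1]
    - [0.1,0.9,-0.3,0,0,0,1]
    - [0,0.9,-0.2,0,0,0,1]

```text
time: 10.6
tool_pos: [516.1, -70.5, 269.4]
tcp_rot: [180.0, -12.0, 9.2]
ft_force: [-1.7, 0.0, 5.3]
finger_gap: 31.0
grip_force: 25.3
```

```bash
python3 step.py 5 ref 0 0.3
python3 - <<'E'
from ctl import *
a=optics.snapshot("scene")[205:290,220:330,::-1]; cv2.imwrite("pics/sc2.png",cv2.resize(a,None,fx=6,fy=6,interpolation=cv2.INTER_CUBIC))
E
```

```text
t 10.600 th 0.0138 a_meas -0.2578 a_cmd -0.2579 rad 130.3 F [-1.7  0.   5.3] gap 31.0
fit th 0.0137 om 0.0127 G 0.334 M0 0.0500 a_eq(0) -0.250 res [ 0.0009 -0.001  -0.      0.0005 -0.0001]
a [-0.288 -0.3   -0.295 -0.283 -0.269 -0.257 -0.249 -0.244 -0.243 -0.243
 -0.245 -0.247 -0.249 -0.25 ]
pred th [ 0.015  0.015  0.013  0.01   0.008  0.005  0.003  0.001  0.    -0.
 -0.    -0.    -0.    -0.   ] om 0.001
[-0.2, -3.8, 1.0, 0, 0, 0, 1], [-0.1, -1.4, 0.5, 0, 0, 0, 1], [0.0, 0.5, -0.2, 0, 0, 0, 1], [0.1, 1.6, -0.5, 0, 0, 0, 1], [0.1, 1.7, -0.5, 0, 0, 0, 1], [0.1, 1.5, -0.4, 0, 0, 0, 1], [0.0, 1.1, -0.2, 0, 0, 0, 1], [0.0, 0.5, -0.2, 0, 0, 0, 1],
```

View pics/sc2.png

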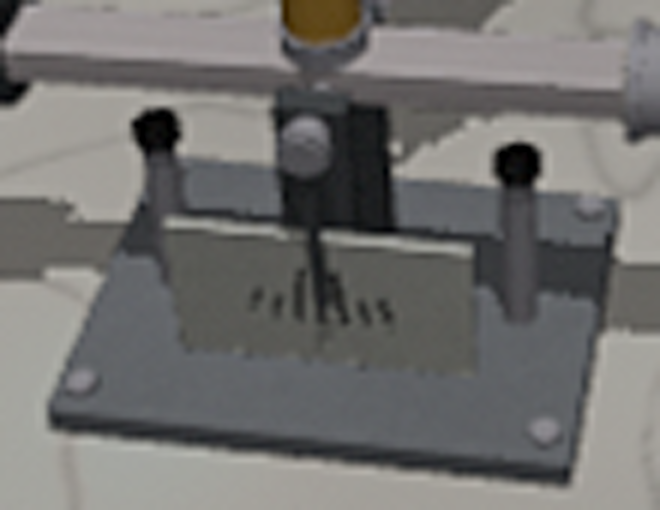

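The pointer tip at (325,320) hangs between the two long marks near (298,295) and (340,300), and slightly positive, which agrees with θ ≈ 0.014. I'll keep correcting.

Call:
apply_moves:
  targets:
    - [-0.2,-3.8,1.0,0,0,0,1]
    - [-0.1,-1.4,0.5,0,0,0,1]
    - [0,0.5,-0.2,0,0,0,1]
    - [0.1,1.6,-0.5,0,0,0,1]

```text
time: 11.2
tool_pos: [515.6, -67.3, 268.6]
tcp_rot: [-180.0, -12.0, 9.2]
ft_force: [-2.2, 0.7, 5.4]
finger_gap: 31.4
grip_force: 25.3
```

```bash
python3 step.py 4 ref 0 0.3
```

```text
t 11.200 th 0.0084 a_meas -0.2833 a_cmd -0.2826 rad 130.3 F [-2.2  0.7  5.4] gap 31.4
fit th 0.0089 om -0.0243 G 0.336 M0 0.0499 a_eq(0) -0.250 res [-0.0005  0.0005  0.0005 -0.001   0.0004]
a [-0.259 -0.244 -0.237 -0.235 -0.236 -0.239 -0.243 -0.246 -0.248 -0.25
 -0.25  -0.251 -0.25  -0.25 ]
pred th [ 0.004  0.002 -0.    -0.001 -0.002 -0.002 -0.001 -0.001 -0.001 -0.
 -0.     0.     0.     0.   ] om 0.0
[0.2, 2.9, -0.8, 0, 0, 0, 1], [0.1, 1.9, -0.5, 0, 0, 0, 1], [0.0, 0.9, -0.2, 0, 0, 0, 1], [0.0, 0.3, -0.1, 0, 0, 0, 1], [-0.0, -0.2, 0.1, 0, 0, 0, 1], [-0.0, -0.4, 0.1, 0, 0, 0, 1], [-0.0, -0.4, 0.1, 0, 0, 0, 1], [-0.0, -0.4, 0.1, 0, 0, 0, 1],
```

Call:
apply_moves:
  targets:
    - [0.2,2.9,-0.8,0,0,0,1]
    - [0.1,1.9,-0.5,0,0,0,1]
    - [0,0.9,-0.2,0,0,0,1]
    - [0,0.3,-0.1,0,0,0,1]
    - [0,-0.2,0.1,0,0,0,1]

```text
time: 11.88
tool_pos: [516.5, -73.1, 270.1]
tcp_rot: [180.0, -12.0, 9.2]
ft_force: [-2.6, 1.3, 5.9]
finger_gap: 31.2
grip_force: 25.3
```

```bash
python3 step.py 5 ref 0 0.3
```

```text
t 11.875 th -0.0040 a_meas -0.2368 a_cmd -0.2364 rad 130.2 F [-2.6  1.3  5.9] gap 31.2
fit th -0.0039 om -0.0039 G 0.338 M0 0.0497 a_eq(0) -0.248 res [-0.0003  0.0008 -0.0007  0.0001  0.0001]
a [-0.233 -0.234 -0.236 -0.24  -0.243 -0.246 -0.248 -0.249 -0.25  -0.25
 -0.25  -0.249 -0.249 -0.248]
pred th [-0.004 -0.004 -0.003 -0.002 -0.002 -0.001 -0.    -0.     0.     0.
  0.     0.     0.     0.   ] om -0.0
[0.0, 0.4, -0.1, 0, 0, 0, 1], [-0.0, -0.0, 0.0, 0, 0, 0, 1], [-0.0, -0.4, 0.1, 0, 0, 0, 1], [-0.0, -0.4, 0.1, 0, 0, 0, 1], [-0.0, -0.5, 0.1, 0, 0, 0, 1], [-0.0, -0.3, 0.1, 0, 0, 0, 1], [-0.0, -0.3, 0.1, 0, 0, 0, 1], [-0.0, -0.1, 0.0, 0, 0, 0, 1],
```

Very steady now. I'll use longer batches.

Call:
apply_moves:
  targets:
    - [0,0.4,-0.1,0,0,0,1]
    - [0,0,0,0,0,0,1]
    - [0,-0.4,0.1,0,0,0,1]
    - [0,-0.4,0.1,0,0,0,1]
    - [0,-0.5,0.1,0,0,0,1]
    - [0,-0.3,0.1,0,0,0,1]

```text
time: 12.68
tool_pos: [516.3, -71.8, 269.8]
tcp_rot: [-180.0, -12.0, 9.2]
ft_force: [-2.1, -0.1, 6.2]
finger_gap: 31.2
grip_force: 25.3
```

```bash
python3 step.py 6 ref 0 0.3
```

```text
t 12.675 th -0.0047 a_meas -0.2471 a_cmd -0.2460 rad 130.3 F [-2.1 -0.1  6.2] gap 31.2
fit th -0.0044 om 0.0007 G 0.342 M0 0.0493 a_eq(0) -0.246 res [-0.     -0.      0.0006 -0.0009  0.0003]
a [-0.238 -0.234 -0.234 -0.236 -0.24  -0.243 -0.245 -0.247 -0.248 -0.248
 -0.248 -0.247 -0.247 -0.246]
pred th [-0.004 -0.004 -0.003 -0.003 -0.002 -0.001 -0.001 -0.    -0.     0.
  0.     0.     0.     0.   ] om -0.0
[0.1, 1.1, -0.3, 0, 0, 0, 1], [0.0, 0.4, -0.1, 0, 0, 0, 1], [-0.0, 0.0, 0.0, 0, 0, 0, 1], [-0.0, -0.3, 0.1, 0, 0, 0, 1], [-0.0, -0.4, 0.1, 0, 0, 0, 1], [-0.0, -0.4, 0.1, 0, 0, 0, 1], [-0.0, -0.3, 0.1, 0, 0, 0, 1], [-0.0, -0.2, 0.0, 0, 0, 0, 1],
```

Call:
apply_moves:
  targets:
    - [0.1,1.1,-0.3,0,0,0,1]
    - [0,0.4,-0.1,0,0,0,1]
    - [0,0,0,0,0,0,1]
    - [0,-0.3,0.1,0,0,0,1]
    - [0,-0.4,0.1,0,0,0,1]
    - [0,-0.4,0.1,0,0,0,1]
    - [0,-0.3,0.1,0,0,0,1]

```text
time: 13.6
tool_pos: [516.4, -71.9, 269.8]
tcp_rot: [-180.0, -12.0, 9.2]
ft_force: [-3.1, 0.2, 5.3]
finger_gap: 31.2
grip_force: 25.3
```

```bash
python3 step.py 7 ref 0 0.3
```

```text
t 13.600 th -0.0038 a_meas -0.2462 a_cmd -0.2452 rad 130.2 F [-3.1  0.2  5.3] gap 31.2
fit th -0.0038 om -0.0003 G 0.340 M0 0.0487 a_eq(0) -0.244 res [-0.     -0.      0.0001 -0.0001]
a [-0.236 -0.232 -0.232 -0.234 -0.237 -0.24  -0.242 -0.244 -0.244 -0.245
 -0.245 -0.244 -0.244 -0.244]
pred th [-0.004 -0.004 -0.003 -0.003 -0.002 -0.001 -0.001 -0.    -0.     0.
  0.     0.     0.     0.   ] om -0.0
[0.1, 1.1, -0.3, 0, 0, 0, 1], [0.0, 0.6, -0.1, 0, 0, 0, 1], [0.0, 0.0, -0.0, 0, 0, 0, 1], [-0.0, -0.2, 0.0, 0, 0, 0, 1], [-0.0, -0.4, 0.1, 0, 0, 0, 1], [-0.0, -0.4, 0.1, 0, 0, 0, 1], [-0.0, -0.3, 0.1, 0, 0, 0, 1], [-0.0, -0.2, 0.0, 0, 0, 0, 1],
```

Call:
apply_moves:
  targets:
    - [0.1,1.1,-0.3,0,0,0,1]
    - [0,0.6,-0.1,0,0,0,1]
    - [0,0,0,0,0,0,1]
    - [0,-0.2,0,0,0,0,1]
    - [0,-0.4,0.1,0,0,0,1]
    - [0,-0.4,0.1,0,0,0,1]
    - [0,-0.3,0.1,0,0,0,1]

```text
time: 14.52
tool_pos: [516.5, -72.3, 269.9]
tcp_rot: [-180.0, -12.0, 9.2]
ft_force: [-3.4, -0.5, 5.9]
finger_gap: 31.2
grip_force: 25.4
```

```bash
python3 step.py 7 ref 0 0.3
```

```text
t 14.525 th -0.0035 a_meas -0.2429 a_cmd -0.2420 rad 130.2 F [-3.4 -0.5  5.9] gap 31.2
fit th -0.0033 om 0.0010 G 0.340 M0 0.0484 a_eq(0) -0.242 res [-0.      0.0005 -0.0007  0.0002]
a [-0.236 -0.233 -0.233 -0.235 -0.237 -0.239 -0.241 -0.242 -0.243 -0.243
 -0.243 -0.243 -0.242 -0.242]
pred th [-0.003 -0.003 -0.002 -0.002 -0.001 -0.001 -0.001 -0.    -0.     0.
  0.     0.     0.     0.   ] om -0.0
[0.0, 0.8, -0.2, 0, 0, 0, 1], [0.0, 0.3, -0.1, 0, 0, 0, 1], [-0.0, 0.0, 0.0, 0, 0, 0, 1], [-0.0, -0.2, 0.1, 0, 0, 0, 1], [-0.0, -0.3, 0.0, 0, 0, 0, 1], [-0.0, -0.2, 0.1, 0, 0, 0, 1], [-0.0, -0.3, 0.0, 0, 0, 0, 1], [-0.0, -0.1, 0.1, 0, 0, 0, 1],
```

Call:
apply_moves:
  targets:
    - [0,0.8,-0.2,0,0,0,1]
    - [0,0.3,-0.1,0,0,0,1]
    - [0,0,0,0,0,0,1]
    - [0,-0.2,0.1,0,0,0,1]
    - [0,-0.3,0,0,0,0,1]
    - [0,-0.2,0.1,0,0,0,1]
    - [0,-0.3,0,0,0,0,1]

```text
time: 15.45
tool_pos: [516.5, -72.5, 269.9]
tcp_rot: [-180.0, -12.0, 9.2]
ft_force: [-2.1, 0.1, 5.8]
finger_gap: 31.2
grip_force: 25.3
```

```bash
python3 step.py 7 ref -0.34 3
```

```text
t 15.450 th -0.0028 a_meas -0.2420 a_cmd -0.2412 rad 130.2 F [-2.1  0.1  5.8] gap 31.2
fit th -0.0028 om -0.0000 G 0.340 M0 0.0480 a_eq(0) -0.240 res [-0.      0.0001 -0.0001  0.    ]
a [-0.31  -0.349 -0.36  -0.351 -0.329 -0.298 -0.258 -0.21  -0.155 -0.097
 -0.043 -0.008 -0.011 -0.062]
pred th [-0.004 -0.008 -0.016 -0.029 -0.045 -0.065 -0.087 -0.11  -0.133 -0.155
 -0.173 -0.186 -0.195 -0.2  ] om -0.036
[-0.5, -8.6, 2.4, 0, 0, 0, 1], [-0.3, -4.8, 1.6, 0, 0, 0, 1], [-0.1, -1.4, 0.5, 0, 0, 0, 1], [0.1, 1.1, -0.4, 0, 0, 0, 1], [0.2, 2.7, -0.9, 0, 0, 0, 1], [0.3, 3.9, -1.3, 0, 0, 0, 1], [0.3, 5.0, -1.4, 0, 0, 0, 1], [0.3, 6.0, -1.4, 0, 0, 0, 1],
```

Level for 6.4 s without a break. I'll begin lowering.

Call:
apply_moves:
  targets:
    - [-0.5,-8.6,2.4,0,0,0,1]
    - [-0.3,-4.8,1.6,0,0,0,1]
    - [-0.1,-1.4,0.5,0,0,0,1]
    - [0.1,1.1,-0.4,0,0,0,1]
    - [0.2,2.7,-0.9,0,0,0,1]

```text
time: 16.12
tool_pos: [514.8, -61.3, 266.7]
tcp_rot: [-180.0, -12.0, 9.2]
ft_force: [-3.1, 1.3, 5.9]
finger_gap: 31.6
grip_force: 25.4
```

```bash
python3 step.py 5 ref -0.34 2.6
```

```text
t 16.125 th -0.0427 a_meas -0.3317 a_cmd -0.3294 rad 130.4 F [-3.1  1.3  5.9] gap 31.6
fit th -0.0430 om -0.1404 G 0.340 M0 0.0483 a_eq(0) -0.242 res [ 0.     -0.0004  0.0007 -0.0003]
a [-0.239 -0.149 -0.113 -0.127 -0.163 -0.196 -0.209 -0.197 -0.16  -0.104
 -0.044  0.002  0.012 -0.029]
pred th [-0.07  -0.089 -0.106 -0.119 -0.131 -0.143 -0.157 -0.173 -0.191 -0.208
 -0.224 -0.237 -0.246 -0.251] om -0.037
[0.7, 11.2, -3.2, 0, 0, 0, 1], [0.5, 11.5, -2.2, 0, 0, 0, 1], [0.1, 4.7, -0.6, 0, 0, 0, 1], [-0.0, -1.8, 0.2, 0, 0, 0, 1], [-0.1, -4.6, 0.6, 0, 0, 0, 1], [-0.2, -4.2, 0.8, 0, 0, 0, 1], [-0.1, -1.8, 0.4, 0, 0, 0, 1], [0.1, 1.6, -0.4, 0, 0, 0, 1],
```

Call:
apply_moves:
  targets:
    - [0.7,11.2,-3.2,0,0,0,1]
    - [0.5,11.5,-2.2,0,0,0,1]
    - [0.1,4.7,-0.6,0,0,0,1]
    - [0,-1.8,0.2,0,0,0,1]

```text
time: 16.68
tool_pos: [519.0, -87.4, 272.6]
tcp_rot: [180.0, -12.0, 9.2]
ft_force: [-3.9, -0.2, 5.4]
finger_gap: 31.4
grip_force: 25.3
```

```bash
python3 step.py 4 ref -0.34 2.0
```

```text
t 16.675 th -0.1024 a_meas -0.1235 a_cmd -0.1269 rad 130.1 F [-3.9 -0.2  5.4] gap 31.4
fit th -0.1032 om -0.0649 G 0.328 M0 0.0498 a_eq(0) -0.249 res [ 0.0001 -0.0018  0.0026 -0.0009]
a [-0.209 -0.261 -0.282 -0.279 -0.257 -0.221 -0.176 -0.124 -0.068 -0.014
  0.029  0.052  0.039 -0.015]
pred th [-0.113 -0.121 -0.133 -0.148 -0.167 -0.189 -0.212 -0.236 -0.259 -0.28
 -0.296 -0.308 -0.315 -0.319] om -0.028
[-0.4, -10.5, 1.8, 0, 0, 0, 1], [-0.3, -6.5, 1.5, 0, 0, 0, 1], [-0.2, -2.7, 0.8, 0, 0, 0, 1], [0.0, 0.4, -0.1, 0, 0, 0, 1], [0.2, 2.8, -0.8, 0, 0, 0, 1], [0.2, 4.4, -1.1, 0, 0, 0, 1], [0.2, 5.8, -1.1, 0, 0, 0, 1], [0.2, 6.7, -1.1, 0, 0, 0, 1],
```

Call:
apply_moves:
  targets:
    - [-0.4,-10.5,1.8,0,0,0,1]
    - [-0.3,-6.5,1.5,0,0,0,1]
    - [-0.2,-2.7,0.8,0,0,0,1]
    - [0,0.4,-0.1,0,0,0,1]
    - [0.2,2.8,-0.8,0,0,0,1]

```text
time: 17.35
tool_pos: [516.3, -70.3, 269.4]
tcp_rot: [-180.0, -12.0, 9.2]
ft_force: [-3.5, 1.2, 7.0]
finger_gap: 31.2
grip_force: 25.4
```

```bash
python3 step.py 5 ref -0.34 1.8
```

```text
t 17.350 th -0.1675 a_meas -0.2592 a_cmd -0.2563 rad 130.3 F [-3.5  1.2  7. ] gap 31.2
fit th -0.1675 om -0.1637 G 0.329 M0 0.0498 a_eq(0) -0.249 res [ 0.0001 -0.0018  0.0026 -0.0009  0.    ]
a [-0.166 -0.076 -0.014 -0.01  -0.038 -0.071 -0.093 -0.096 -0.081 -0.053
 -0.022  0.001  0.003 -0.019]
pred th [-0.199 -0.22  -0.239 -0.253 -0.264 -0.273 -0.282 -0.291 -0.3   -0.31
 -0.318 -0.325 -0.329 -0.332] om -0.017
[0.5, 11.4, -2.4, 0, 0, 0, 1], [0.3, 11.6, -1.4, 0, 0, 0, 1], [0.1, 8.1, -0.4, 0, 0, 0, 1], [0.0, 0.6, -0.0, 0, 0, 0, 1], [-0.0, -3.6, 0.1, 0, 0, 0, 1], [-0.0, -4.4, 0.2, 0, 0, 0, 1], [-0.0, -2.9, 0.2, 0, 0, 0, 1], [-0.0, -0.3, 0.1, 0, 0, 0, 1],
```

Call:
apply_moves:
  targets:
    - [0.5,11.4,-2.4,0,0,0,1]
    - [0.3,11.6,-1.4,0,0,0,1]
    - [0.1,8.1,-0.4,0,0,0,1]
    - [0,0.6,0,0,0,0,1]

```text
time: 17.9
tool_pos: [521.4, -102.5, 273.5]
tcp_rot: [180.0, -12.0, 9.2]
ft_force: [-4.2, -0.5, 6.1]
finger_gap: 31.1
grip_force: 25.3
```

```bash
python3 step.py 4 ref -0.345 1.5
```

```text
t 17.900 th -0.2458 a_meas -0.0060 a_cmd -0.0096 rad 130.0 F [-4.2 -0.5  6.1] gap 31.1
fit th -0.2463 om -0.0876 G 0.331 M0 0.0507 a_eq(0) -0.253 res [-0.0001  0.0011 -0.0021  0.0017 -0.0005]
a [-0.054 -0.088 -0.107 -0.113 -0.107 -0.092 -0.072 -0.054 -0.04  -0.031
 -0.027 -0.026 -0.027 -0.027]
pred th [-0.258 -0.265 -0.272 -0.28  -0.288 -0.298 -0.307 -0.317 -0.325 -0.333
 -0.34  -0.347 -0.35  -0.35 ] om 0.0
[-0.0, -5.8, 0.2, 0, 0, 0, 1], [-0.1, -4.3, 0.3, 0, 0, 0, 1], [-0.0, -2.5, 0.2, 0, 0, 0, 1], [-0.0, -0.7, 0.1, 0, 0, 0, 1], [0.0, 0.7, -0.1, 0, 0, 0, 1], [0.0, 1.9, -0.2, 0, 0, 0, 1], [0.0, 2.5, -0.2, 0, 0, 0, 1], [0.0, 2.4, -0.1, 0, 0, 0, 1],
```

Call:
apply_moves:
  targets:
    - [0,-5.8,0.2,0,0,0,1]
    - [-0.1,-4.3,0.3,0,0,0,1]
    - [0,-2.5,0.2,0,0,0,1]
    - [0,-0.7,0.1,0,0,0,1]
    - [0,0.7,-0.1,0,0,0,1]

```text
time: 18.58
tool_pos: [519.3, -89.1, 272.9]
tcp_rot: [-180.0, -12.0, 9.2]
ft_force: [-4.4, -0.7, 6.5]
finger_gap: 31.4
grip_force: 25.4
```

```bash
python3 step.py 5 ref -0.345 1.2
```

```text
t 18.575 th -0.2846 a_meas -0.1100 a_cmd -0.1068 rad 130.2 F [-4.4 -0.7  6.5] gap 31.4
fit th -0.2846 om -0.0617 G 0.323 M0 0.0494 a_eq(0) -0.247 res [ 0.0005 -0.0016  0.0017 -0.0005 -0.    ]
a [-0.081 -0.066 -0.059 -0.055 -0.05  -0.045 -0.038 -0.032 -0.028 -0.025
 -0.025 -0.027 -0.03  -0.035]
pred th [-0.296 -0.304 -0.311 -0.317 -0.323 -0.329 -0.334 -0.338 -0.341 -0.343
 -0.344 -0.345 -0.345 -0.345] om -0.0
[0.1, 3.4, -0.3, 0, 0, 0, 1], [0.0, 1.9, -0.2, 0, 0, 0, 1], [0.0, 0.9, -0.0, 0, 0, 0, 1], [0.0, 0.5, -0.0, 0, 0, 0, 1], [0.0, 0.6, -0.1, 0, 0, 0, 1], [0.0, 0.8, -0.0, 0, 0, 0, 1], [0.0, 0.8, -0.0, 0, 0, 0, 1], [0.0, 0.8, -0.1, 0, 0, 0, 1],
```

Call:
apply_moves:
  targets:
    - [0.1,3.4,-0.3,0,0,0,1]
    - [0,1.9,-0.2,0,0,0,1]
    - [0,0.9,0,0,0,0,1]
    - [0,0.5,0,0,0,0,1]
    - [0,0.6,-0.1,0,0,0,1]

```text
time: 19.25
tool_pos: [520.5, -96.6, 273.4]
tcp_rot: [-180.0, -12.0, 9.2]
ft_force: [-3.8, 0.4, 4.8]
finger_gap: 31.4
grip_force: 25.3
```

```bash
python3 step.py 5 ref -0.355 1.0
```

```text
t 19.250 th -0.3191 a_meas -0.0522 a_cmd -0.0504 rad 130.1 F [-3.8  0.4  4.8] gap 31.4
fit th -0.3195 om -0.0415 G 0.329 M0 0.0512 a_eq(0) -0.256 res [-0.      0.0004 -0.0012  0.0012 -0.0003]
a [-0.051 -0.051 -0.05  -0.048 -0.045 -0.042 -0.04  -0.038 -0.037 -0.036
 -0.034 -0.033 -0.031 -0.029]
pred th [-0.326 -0.331 -0.335 -0.339 -0.343 -0.346 -0.35  -0.35  -0.35  -0.35
 -0.35  -0.35  -0.35  -0.35 ] om 0.001
[-0.0, -0.1, 0.0, 0, 0, 0, 1], [-0.0, -0.0, 0.0, 0, 0, 0, 1], [-0.0, 0.1, 0.0, 0, 0, 0, 1], [-0.0, 0.4, 0.0, 0, 0, 0, 1], [-0.0, 0.4, 0.0, 0, 0, 0, 1], [0.0, 0.3, -0.0, 0, 0, 0, 1], [0.0, 0.3, -0.0, 0, 0, 0, 1], [0.0, 0.2, -0.0, 0, 0, 0, 1],
```

Call:
apply_moves:
  targets:
    - [0,-0.1,0,0,0,0,1]
    - [0,0,0,0,0,0,1]
    - [0,0.1,0,0,0,0,1]
    - [0,0.4,0,0,0,0,1]
    - [0,0.4,0,0,0,0,1]

```text
time: 19.92
tool_pos: [520.6, -97.3, 273.4]
tcp_rot: [-180.0, -12.0, 9.2]
ft_force: [-4.9, -0.1, 5.9]
finger_gap: 30.9
grip_force: 25.3
```

```bash
python3 step.py 5 ref -0.36 0.6
```

```text
t 19.925 th -0.3387 a_meas -0.0462 a_cmd -0.0443 rad 130.1 F [-4.9 -0.1  5.9] gap 30.9
fit th -0.3389 om -0.0223 G 0.323 M0 0.0498 a_eq(0) -0.249 res [ 0.0004 -0.0013  0.0009  0.0002 -0.0002]
a [-0.05  -0.051 -0.05  -0.049 -0.047 -0.046 -0.044 -0.043 -0.041 -0.04
 -0.038 -0.036 -0.034 -0.029]
pred th [-0.343 -0.345 -0.348 -0.35  -0.35  -0.35  -0.35  -0.35  -0.35  -0.35
 -0.35  -0.35  -0.35  -0.35 ] om 0.001
[-0.0, -0.7, 0.0, 0, 0, 0, 1], [-0.0, -0.2, 0.0, 0, 0, 0, 1], [-0.0, 0.1, 0.0, 0, 0, 0, 1], [-0.0, 0.2, 0.0, 0, 0, 0, 1], [-0.0, 0.2, 0.0, 0, 0, 0, 1], [-0.0, 0.2, 0.0, 0, 0, 0, 1], [-0.0, 0.2, 0.0, 0, 0, 0, 1], [0.0, 0.2, -0.0, 0, 0, 0, 1],
```

Call:
apply_moves:
  targets:
    - [0,-0.7,0,0,0,0,1]
    - [0,-0.2,0,0,0,0,1]
    - [0,0.1,0,0,0,0,1]
    - [0,0.2,0,0,0,0,1]

```text
time: 20.48
tool_pos: [520.5, -96.7, 273.4]
tcp_rot: [-180.0, -12.0, 9.2]
ft_force: [-4.5, 0.3, 5.3]
finger_gap: 31.3
grip_force: 25.3
```

```bash
python3 step.py 4 ramp -0.447 0.02
```

```text
t 20.475 th -0.3452 a_meas -0.0509 a_cmd -0.0489 rad 130.1 F [-4.5  0.3  5.3] gap 31.3
[-0.0, -2.6, 0.2, 0, 0, 0, 1], [-0.0, -2.6, 0.2, 0, 0, 0, 1], [-0.0, -2.5, 0.2, 0, 0, 0, 1], [-0.1, -2.6, 0.3, 0, 0, 0, 1], [-0.1, -2.6, 0.4, 0, 0, 0, 1], [-0.1, -2.5, 0.4, 0, 0, 0, 1], [-0.1, -2.6, 0.5, 0, 0, 0, 1], [-0.1, -2.5, 0.5, 0, 0, 0, 1], [-0.1, -2.5, 0.5, 0, 0, 0, 1], [-0.1, -2.6, 0.6, 0, 0, 0, 1], [-0.1, -2.5, 0.7, 0, 0, 0, 1], [-0.1, -2.4, 0.7, 0, 0, 0, 1], [-0.2, -2.5, 0.8, 0, 0, 0, 1], [-0.2, -2.5, 0.8, 0, 0, 0, 1], [-0.2, -2.4, 0.8, 0, 0, 0, 1], [-0.2, -2.4, 0.9, 0, 0, 0, 1], [-0.2, -2.4, 1.0, 0, 0, 0, 1], [-0.2, -2.4, 1.0, 0, 0, 0, 1], [-0.2, -2.4, 1.1, 0, 0, 0, 1], [-0.2, -2.3, 1.0, 0, 0, 0, 1],
```

Call:
apply_moves:
  targets:
    - [0,-2.6,0.2,0,0,0,1]
    - [0,-2.6,0.2,0,0,0,1]
    - [0,-2.5,0.2,0,0,0,1]
    - [-0.1,-2.6,0.3,0,0,0,1]
    - [-0.1,-2.6,0.4,0,0,0,1]
    - [-0.1,-2.5,0.4,0,0,0,1]
    - [-0.1,-2.6,0.5,0,0,0,1]
    - [-0.1,-2.5,0.5,0,0,0,1]
    - [-0.1,-2.5,0.5,0,0,0,1]
    - [-0.1,-2.6,0.6,0,0,0,1]
    - [-0.1,-2.5,0.7,0,0,0,1]
    - [-0.1,-2.4,0.7,0,0,0,1]
    - [-0.2,-2.5,0.8,0,0,0,1]
    - [-0.2,-2.5,0.8,0,0,0,1]
    - [-0.2,-2.4,0.8,0,0,0,1]
    - [-0.2,-2.4,0.9,0,0,0,1]
    - [-0.2,-2.4,1.0,0,0,0,1]
    - [-0.2,-2.4,1.0,0,0,0,1]
    - [-0.2,-2.4,1.1,0,0,0,1]
    - [-0.2,-2.3,1.0,0,0,0,1]

```text
time: 23.02
tool_pos: [512.7, -46.9, 260.9]
tcp_rot: [-179.9, -12.0, 9.2]
ft_force: [-5.4, 2.1, 7.9]
finger_gap: 31.5
grip_force: 25.5
```

```bash
python3 step.py 20 ramp -0.45 0.02
```

```text
t 23.025 th -0.3502 a_meas -0.4526 a_cmd -0.4466 rad 130.5 F [-5.4  2.1  7.9] gap 31.5
[0.0, -0.4, -0.1, 0, 0, 0, 1],
```

The arm is back on its stop at −0.350 and the crank is at its rest angle. I'll open and withdraw.

Call:
apply_moves:
  targets:
    - [0,0,0,0,0,0,0.5]
    - [0,0,0,0,0,0,0.2]
    - [0,0,0,0,0,0,0]
    - [0,0,0,0,0,0,0]
    - [0,0,0,0,0,0,0]
    - [0,0,0,0,0,0,0]
    - [0,0,-10,0,0,0,0]
    - [0,0,-15,0,0,0,0]
    - [0,0,-25,0,0,0,0]
    - [0,0,-25,0,0,0,0]
    - [0,0,-25,0,0,0,0]
    - [0,0,-25,0,0,0,0]
    - [0,0,-15,0,0,0,0]
    - [0,0,0,0,0,0,0]
    - [0,0,0,0,0,0,0]
    - [0,0,0,0,0,0,0]
    - [0,0,0,0,0,0,0]
    - [0,0,0,0,0,0,0]

```text
time: 25.32
tool_pos: [484.0, -52.3, 397.2]
tcp_rot: [-180.0, -12.0, 9.2]
ft_force: [-0.1, -0.1, 0.1]
finger_gap: 85.6
grip_force: 0.0
```

Run:
```python
from h import *
import cv2
s=optics.snapshot("scene"); cv2.imwrite("pics/end.png",cv2.resize(s[130:310,130:530,::-1],None,fx=2,fy=2)); print(sensors.sense()["time"],sensors.sense()["ft_force"])
```

```text
25.375 [-0.69934928  0.69989598 -0.03329778]
```

View pics/end.png

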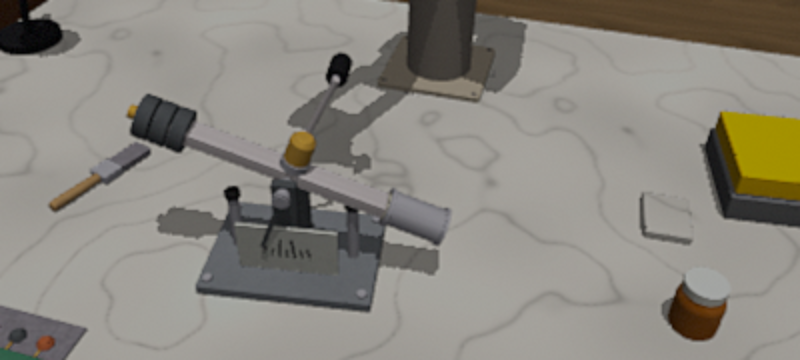

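The end view shows the flask end (420,215) back on its stop and the grip (340,70) free. The brush, slab and jar are where they were.

```bash
python3 -c "
from bench import r
print(r.hand_in())"
```

```text
the job is handed in; nothing more can be done
None
```

The job is handed in: by my camera readings the arm stayed level between the long marks for about 6.4 s (5 s needed), then was eased back onto its original stop and released, with the jar, brush and slab left in place; I got no verdict back.

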